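# Set a stereo microscope to dark field and light it

## Robot

A 6-joint arm with a two-finger parallel gripper is mounted at the origin on the work surface. World frame = base frame: x ahead of the robot, y to its left, z up, the work surface at z = 0. Lengths are in m, angles in rad, forces in N, time in s.
With the tool pointing down it reaches from about 0.275 to 0.75 m from the base axis. Payload 10.2 kg.
Tool frame: the origin (TCP) lies between the finger pads; the fingertips stand 19 mm ahead of it and the grasp point (between the pads) is the TCP; z points along the fingers, y is the line along which they close (so a half turn about z gives the same grasp; the last joint's range is limited). The gripper opens to 85 mm and grips with 20 to 120 N. Pads are 22 mm wide; open, the fingers measure 114 mm over their backs; the gripper's body (76 mm by 85 mm) begins 54 mm behind the grasp point. The pads swing forward as they close: fully open they stand 13 mm farther back than shut.
Start: joints at [-1.333, 0.313, 1.498, -0, 1.331, -0.223], TCP at [0.233, -0.47, 0.219] pointing down, gripper open.
Joint ranges: [-2.94, 2.94], [-0.97, 2.17], [0.19, 2.56], [-1.23, 4.37], [0.02, 3.11], [-2.88, 2.88]. Speed limits (rad/s): [2.39, 2.39, 3.01, 3.14, 3.14, 3.14].

## Interface

Orientations are given as a rotation vector (axis times angle).
In Python, from bench import state, capture, get_calibration, job_done gives the robot as it stands.
- The arm moves only by the tool send_rows, never from a script. Its argument "moves" is one flat list of numbers, 5 for each row, row after row: the shift along the tool's x, y, z in m, then the turn about the tool's z in rad, then the opening, from 0 (shut) to 1 (fully open). In form: [dx, dy, dz, roll, hand, dx, dy, dz, roll, hand, ...]. A call has 1 to 12 rows; each row shifts and turns the commanded pose from where the row before left it, along the tool's axes as they then stand; what a row does not reach is not made up. A row lasts 1/12 s, in which the tool goes at most 41.7 mm and 7.16 degrees, less where a joint would pass 70% of its speed; a pose out of reach is approached as far as the arm can. A call is refused whole if a number of a shift passes 0.0417 or a number of a turn 0.125, either way. A call with a gripper value outside its range is refused whole. The fingers move at their own pace and stop on an object; "force" is the grip in N (left out, the last holds). Time passes only in rows, so rows that do not move let the fingers close. It gives the time, the measured TCP pose, the force, the opening and the grip force at its end, in the units of the state.
- state(): the state, without advancing time (a new reading comes with each control period).
- capture(name): name is "side" or "top" or "wrist"; returns the picture (400x640x3 uint8, blue, green, red); there is no depth.
- get_calibration(name): a dict with "intrinsics" (3x3 intrinsics, pixels), "k1" (the pictures are not rectified: a ray, as slopes to the right and down, at radius r is drawn at 1 + k1 r^2 times it, then the intrinsics apply), "world_from_camera" (4x4, takes a point from camera to world coordinates). Camera axes: x right, y down, z forward; pixel columns grow to the right and rows downward; lengths in m; the calibration is good to about 2 mm. A picture is of the moment at which its call begins: read the wrist's pose just before it. get_calibration takes no time and is no camera call; for the wrist camera it gives the pose at the moment of the call.
- job_done(): hands the job in; it is judged then, once.
The state is a dict: "t": time; "qpos": joint angles; "joint_vel": joint speeds; "tau": joint torques, N m; "ee_pos": TCP position; "tcp_rot": TCP orientation; "force": force on the tool from outside, world axes, zero at the start; "torque": the same for the moment, N m; "width": opening from 0.0 (shut) to 1.0 (fully open); "finger_force": force on a finger pad.
Only numpy, scipy, OpenCV 4.12 (cv2) and the standard library are available. Lean on these libraries where they do the work, as an engineer would, in place of code of your own. Each camera call takes 0.05 s, during which the arm holds its last target. There are 200 camera calls.

## Task

Get the stereo microscope ready for dark-field viewing: push the light-mode lever on the left side of its base towards the column, on past its middle click and all the way to the rear stop where it stays, and only then press the lamp button on top of the base right down and let it spring back. Push gently with the fingertips: do not pinch the lever or ram it into its stop, and pick nothing up. Leave the dimmer knob as it is set, do not shift the dish, the jar, the beaker or the loose lid, and do not bump the microscope's column or optics.

Things in the scene. Friction and masses are not known exactly. Their poses are not given: they have to be found in the camera images.
- scope: The microscope's white base housing, fixed on the bench, 330 long (x) x 260 wide (y) x 70 mm high. Origin: centre of its underside, at bench height. Its -x end is the front (nearest the robot, under the eyepieces), +x points to the rear where the column stands, +y to its left side, z up. Stands at a new place and angle each time; the parts below turn with it.
- scope_head: Column and optics, not to be bumped; origin and axes as the base. In mm: column 32 thick at x 128, y 0, to 415 high; focus knobs at x 118, y to +-64, 225 high; objective and head within 50 of x 35, y 0 (zoom knobs to y +-65), from 176 to 320 high; two eyepieces lean forward to x -70, y within +-52, up to 395 high.
- lever_paddle (a point): Centre of the lever's black ribbed paddle, 12 (x, along its travel) x 26 (y) x 26 mm high, on a thin stem through a slot in the left (+y) side wall of the base; 52 mm above the bench; 15 mm gap between wall and paddle. In the base's frame at x = -105, y = 158 mm when at the front stop; it slides straight along +x, to x = -49 mm.
- light_lever (a joint): Lever travel in m: 0 front stop (bright field, the start), 0.028 middle click (oblique), 0.056 rear stop (dark field). A sprung ball plunger holds it at each: a push of about 6 to 10 N tips it out, and past the half-way point (0.014, 0.042) it snaps ahead to the next click. Not to be squeezed or pushed with over 40 N. Open, half and filled discs on top of the base mark the three.
- lamp_button_top (a point): Centre of the top of the lamp button, a round grey push button 22 mm across in a black collar on top of the base near its front left corner, at x = -137, y = 85 mm in the base's frame; pressed straight down.
- lamp_button (a joint): How far the lamp button is down, in m: 0 up, 0.005 right down, which takes about 4 N; it springs back when let go.
- dimmer_mark (a point): White pointer mark, 12 mm off the axis, on top of the dimmer, a round black knob 30 mm across and 17 mm high on top of the base at x = -137, y = 0 mm in the base's frame. It turns easily; to be left as set.
- dish: Loose glass dish of seeds, 90 mm across, 14 mm high, on the round stage plate of the base under the optics (top of the plate 72 mm above the bench). Origin: centre of its underside.
- jar: Loose closed glass jar of tomato puree with red lid, 68 mm across, 123 mm high, upright on the bench left of the microscope. Origin: centre of its underside.
- beaker: Loose empty glass beaker, 68 mm across, 90 mm high, on the bench left of the microscope. Origin: centre of its underside.
- jar_lid: Loose red jar lid lying open side up on the bench, 67 mm across, 13 mm high. Origin: centre of its underside.

How it is judged:
On the way, in this order (a step that is already met when the one before it is completed fails the run):
1. the light-mode lever has gone past its middle click and sits at the rear stop (value of joint light_lever above 0.053 m), for 0.2 s.
2. the lamp button is pressed right down (value of joint lamp_button above 0.004 m), for 0.05 s.
At the end, for the whole second after the job is handed in: The lever stands within 3 mm of its rear stop, the lamp button was pressed at least 4 of its 5 mm after that and is up again (within 1 mm), the dimmer's mark has moved less than 4 mm, the dish less than 8 mm, and the jar, beaker and lid less than 15 mm (value of joint light_lever above 0.053 m and value of joint lamp_button below 0.001 m and distance of dimmer_mark from where it was at the start of the episode below 0.004 m and distance of dish from where it was at the start of the episode below 0.008 m and distance of each of jar, beaker, jar_lid from where it was at the start of the episode below 0.015 m); the robot touches nothing.
It fails at once if the dish is shifted or lifted by 8 mm or more (distance of dish from where it was at the start of the episode above 0.008 m).
It fails at once if the jar, the beaker or the loose lid is shifted or lifted by more than 15 mm (distance of any of jar, beaker, jar_lid from where it was at the start of the episode above 0.015 m).
It fails at once if the dimmer knob is turned (its mark moves more than 4 mm) (distance of dimmer_mark from where it was at the start of the episode above 0.004 m).
It fails at once if the robot bumps the microscope's column or optics (over 5 N) (contact force between any of the arm, the fingers and scope_head above 5 N).
It fails at once if the lever is pinched or rammed (over 40 N of finger force on it) (contact force between the fingers and light_lever above 40 N).
It also fails if it takes over 42 s, if anything falls off the work surface, if the arm or the gripper's body presses on something with over 40 N, if the wrist force passes 120 N, or if a joint passes its speed limit or range.

## Working session

There is one attempt and no reset: what is moved stays moved. The work goes in short steps, Python scripts to look and compute and a tool call to move; the robot and the scene stay as the last step left them, time stands still between calls to the robot, and variables do not carry over. Pictures are saved under pics/ and viewed, at most 10 in all, crops included, and the job is handed in when it is done.

Besides the shell and the picture viewer there is one more tool, called after "Request:" as a command line: name --argument value ..., lists and objects as JSON in quotes. send_rows: Moves the arm, as the interface text tells. Its arguments: {"type":"object","properties":{"moves":{"type":"array"},"force":{"type":"number"}},"required":["moves"]}

```bash
mkdir -p pics && cat > h.py <<'E'
import numpy as np, cv2
from bench import state, capture, get_calibration, job_done
def ray(name,uv,cal=None):
    c=cal or get_calibration(name);K=np.array(c["intrinsics"]);T=np.array(c["world_from_camera"])
    p=np.array([(uv[0]-K[0,2])/K[0,0],(uv[1]-K[1,2])/K[1,1]]);q=p.copy()
    for _ in range(30): q=p/(1+c["k1"]*(q@q))
    return T[:3,3],T[:3,:3]@np.array([q[0],q[1],1])
def onz(name,uv,z,cal=None):
    o,d=ray(name,uv,cal);return o+d*(z-o[2])/d[2]
def proj(name,P,cal=None):
    c=cal or get_calibration(name);K=np.array(c["intrinsics"]);T=np.array(c["world_from_camera"])
    x=T[:3,:3].T@(np.array(P)-T[:3,3]);q=x[:2]/x[2];q=q*(1+c["k1"]*(q@q))
    return np.array([K[0,0]*q[0]+K[0,2],K[1,1]*q[1]+K[1,2]])
E
python3 - <<'E'
from h import *
a=capture("top");b=capture("side")
cv2.imwrite("pics/top.png",a);cv2.imwrite("pics/side.png",b)
for n in("top","side","wrist"):
    c=get_calibration(n);print(n,np.round(c["world_from_camera"],3).tolist(),np.round(c["intrinsics"],1).tolist(),c["k1"])
print(state())
E
```

```text
top [[-0.02, -0.997, 0.08, 0.534], [-1.0, 0.02, 0.007, -0.008], [-0.008, -0.08, -0.997, 1.047], [0.0, 0.0, 0.0, 1.0]] [[393.8, 0.0, 317.4], [0.0, 393.8, 198.5], [0.0, 0.0, 1.0]] -0.05973314348488488
side [[-0.679, -0.455, 0.577, -0.077], [-0.735, 0.419, -0.534, 0.672], [0.001, -0.786, -0.618, 0.838], [0.0, 0.0, 0.0, 1.0]] [[479.1, 0.0, 313.5], [0.0, 479.1, 195.3], [0.0, 0.0, 1.0]] 0.0359827075860573
wrist [[0.445, -0.859, -0.253, 0.297], [-0.896, -0.427, -0.124, -0.438], [-0.002, 0.282, -0.959, 0.374], [0.0, 0.0, 0.0, 1.0]] [[319.9, 0.0, 322.6], [0.0, 319.9, 197.9], [0.0, 0.0, 1.0]] 0.01553049720675707
{'t': 0.1, 'qpos': array([-1.33338861e+00,  3.13373087e-01,  1.49835457e+00, -4.82109267e-06,
        1.33103229e+00, -2.23370603e-01]), 'joint_vel': array([ 0.00065342, -0.00050089, -0.00337191,  0.0006821 ,  0.00091058,
       -0.00127373]), 'tau': array([ 1.66961105e-03, -4.12902761e+01, -2.60139906e+01, -1.95432940e-04,
        3.08103961e-03, -5.28352828e-06]), 'ee_pos': array([ 0.23338033, -0.46999602,  0.21880551]), 'tcp_rot': array([-3.05744744e+00, -7.17138052e-01,  2.02165006e-05]), 'force': array([-0.53761979, -0.08354042, -0.1110585 ]), 'torque': array([-0.01595919,  0.01436854,  0.01005755]), 'finger_force': 0.0, 'width': 0.9998451680451278}
```

View pics/top.png

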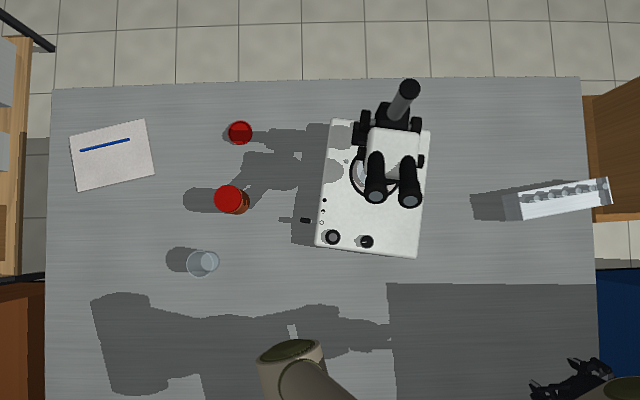

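View pics/side.png

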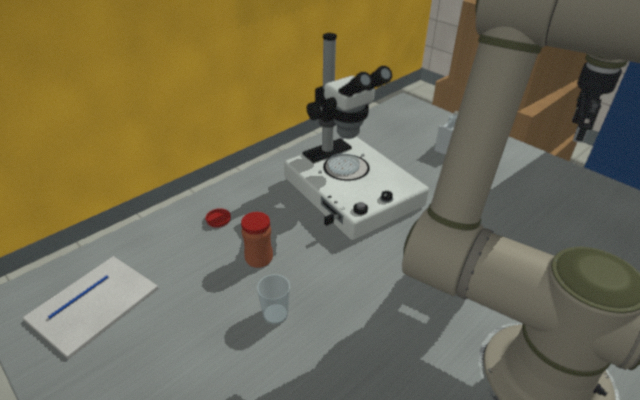

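The top view shows the paddle at about (306,220), the lamp button at (333,237), the dimmer at (366,241), and base corners near (314,246), (416,258) and (331,118). The jar is at (230,200), the beaker at (203,263) and the lid at (240,132). Next I fit the base pose.

```bash
python3 - <<'E'
from h import *
a=cv2.imread("pics/top.png")
# measured points: button, dimmer, paddle, corners
px={"button":(333,237),"dimmer":(366,241),"paddle":(306,220),"FL":(314,246),"FR":(416,258),"RL":(331,118)}
z={"button":.077,"dimmer":.087,"paddle":.065,"FL":.07,"FR":.07,"RL":.07}
loc={"button":(-.137,.085),"dimmer":(-.137,0),"paddle":(-.105,.158),"FL":(-.165,.13),"FR":(-.165,-.13),"RL":(.165,.13)}
W=np.array([onz("top",px[k],z[k])[:2] for k in px]);L=np.array([loc[k] for k in px])
cw,cl=W.mean(0),L.mean(0);H=(L-cl).T@(W-cw);th=np.arctan2(H[0,1]-H[1,0],H[0,0]+H[1,1])
R=np.array([[np.cos(th),-np.sin(th)],[np.sin(th),np.cos(th)]]);t=cw-R@cl
print("yaw",th,"t",t)
for k,w,l in zip(px,W,L):print(k,w.round(4),"res mm",((R@l+t-w)*1e3).round(1))
for n,uv,zz in(("jar",(228,199),.123),("beaker",(203,263),.0),("lid",(240,132),.01)):
    w=onz("top",uv,zz)[:2];print(n,w.round(3),"local",(R.T@(w-t)).round(3))
c=a[190:265,270:390];cv2.imwrite("pics/crop.png",cv2.resize(c,None,fx=6,fy=6,interpolation=cv2.INTER_CUBIC))
E
```

```text
yaw -0.15109786834532174 t [ 0.63943946 -0.14210356]
button [ 0.5167 -0.0383] res mm [0.1 0.8]
dimmer [ 0.5056 -0.1178] res mm [-1.6 -3.7]
paddle [0.56   0.0276] res mm [-0.6  2.3]
FL [0.4954 0.0089] res mm [0.5 2.4]
FR [ 0.4606 -0.2421] res mm [-3.8 -3.7]
RL [ 0.8168 -0.0404] res mm [5.3 1.9]
jar [0.612 0.209] local [-0.08   0.343]
beaker [0.453 0.306] local [-0.252  0.415]
lid [0.801 0.203] local [0.108 0.366]
```

View pics/crop.png

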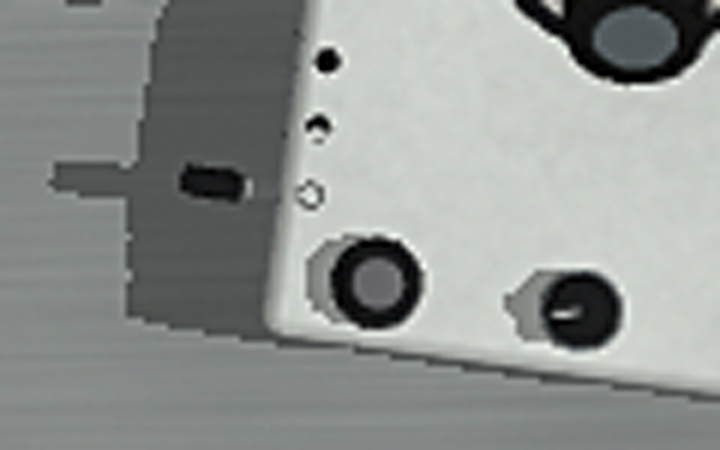

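The crop puts the paddle at (305.2,220.3), the button at (333,237) and the dimmer at (367,241.7). The pointer mark and the three discs are clear, and the fit agrees to a few mm. I'll turn the tool so that tool x = scope +y and tool y = scope +x, with the fingers shut.

Request:
send_rows --moves '[0, 0, 0, -0.12, 0, 0, 0, 0, -0.12, 0, 0, 0, 0, -0.12, 0, 0, 0, 0, -0.12, 0, 0, 0, 0, -0.12, 0, 0, 0, 0, -0.12, 0, 0, 0, 0, -0.12, 0, 0, 0, 0, -0.12, 0, 0, 0, 0, 0, 0]' --force 20

```text
t: 0.85
ee_pos: [0.2334, -0.4701, 0.219]
tcp_rot: [-2.377, -2.053, -0.0]
force: [0.8, 0.1, -0.3]
width: 0.001
finger_force: 0.0
```

Request:
send_rows --moves '[0.034, 0.0127, 0, 0, 0, 0.034, 0.0127, 0, 0, 0, 0.034, 0.0127, 0, 0, 0, 0.034, 0.0127, 0, 0, 0, 0.034, 0.0127, 0, 0, 0, 0.034, 0.0127, 0, 0, 0, 0.034, 0.0127, 0, 0, 0, 0.034, 0.0127, 0, 0, 0]'

```text
t: 1.52
ee_pos: [0.375, -0.2148, 0.2193]
tcp_rot: [2.386, 2.043, -0.0]
force: [1.1, 0.0, 0.2]
width: 0.001
finger_force: 0.0
```

Request:
send_rows --moves '[0.034, 0.0127, 0, 0, 0, 0.034, 0.0127, 0, 0, 0, 0.034, 0.0127, 0, 0, 0, 0.034, 0.0127, 0, 0, 0, 0.034, 0.0127, 0, 0, 0, 0.034, 0.0127, 0, 0, 0, 0.034, 0.0127, 0, 0, 0, 0.034, 0.0127, 0, 0, 0, 0, 0, 0, 0, 0, 0, 0, 0, 0, 0]'

```text
t: 2.35
ee_pos: [0.5158, 0.0386, 0.2187]
tcp_rot: [-2.382, -2.048, 0.001]
force: [0.5, -0.8, 1.2]
width: 0.005
finger_force: 0.0
```

```bash
python3 - <<'E'
from h import *
s=state();c=get_calibration("wrist");a=capture("wrist");cv2.imwrite("pics/w1.png",a)
import pickle;pickle.dump((c,s["ee_pos"],s["tcp_rot"]),open("w1.pkl","wb"))
print(s["t"],s["ee_pos"],s["tcp_rot"],s["width"],s["force"],s["qpos"])
R=cv2.Rodrigues(s["tcp_rot"])[0];print(R.round(3))
E
```

```text
2.35 [0.5157518  0.03860459 0.21873327] [-2.38161452e+00 -2.04765290e+00  1.12451354e-03] 0.004804975490078212 [ 0.52834698 -0.76634888  1.15079647] [-1.52060953e-01  2.96704504e-01  1.52105364e+00 -6.57506292e-05
  1.32486043e+00 -1.53202408e-03]
[[ 0.15   0.989 -0.001]
 [ 0.989 -0.15   0.   ]
 [-0.    -0.001 -1.   ]]
```

View pics/w1.png

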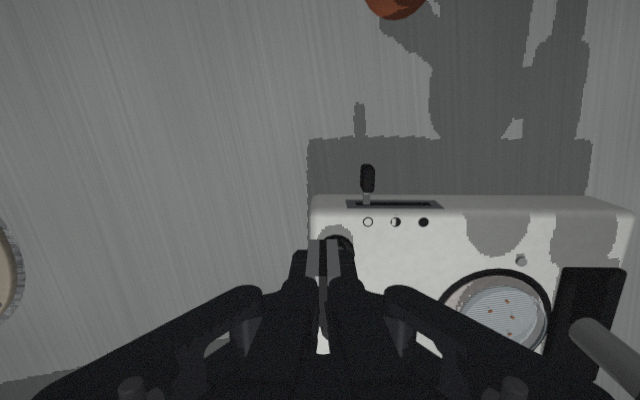

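In the wrist view the paddle spans x 360–375 and y 164–193. The discs are at (368,222), (395,222) and (423,222), and the fingertips at about (322,245) hide the button. Next I check positions, plus the arm's clearance from above.

```bash
python3 - <<'E'
from h import *
import pickle
c,p,r=pickle.load(open("w1.pkl","rb"));R=cv2.Rodrigues(r)[0]
for n,uv,z in(("discO",(368,222),.07),("discH",(395,222),.07),("discF",(423,222),.07),("paddle top near edge",(367,190),.065),("paddle top mid?",(367.5,178),.055),("FLcorner",(312,203),.07),("wall RL",(622,207),.07)):
    w=onz("wrist",uv,z,c);print(n,w.round(4),"tool",(R.T@(w-p)).round(4))
o1,d1=ray("wrist",(367.5,178),c);o2,d2=ray("top",(305.2,220.3))
k=np.linalg.lstsq(np.c_[d1,-d2],o2-o1,rcond=None)[0];print(o1+k[0]*d1,o2+k[1]*d2)
tip=p+R@[0,0,.019];print("tip px",proj("wrist",tip,c))
cv2.imwrite("pics/top2.png",capture("top"));cv2.imwrite("pics/side2.png",capture("side"))
cv2.imwrite("pics/both.png",np.vstack([cv2.imread("pics/top2.png")[50:350,150:550],cv2.imread("pics/side2.png")[0:300,170:570]]))
E
```

```text
discO [ 0.5543 -0.0106  0.07  ] tool [-0.0428  0.0456  0.1487]
discH [ 0.5813 -0.0146  0.07  ] tool [-0.0428  0.0729  0.1487]
discF [ 0.6092 -0.0188  0.07  ] tool [-0.0428  0.1012  0.1486]
paddle top near edge [0.5575 0.0215 0.065 ] tool [-0.0106  0.044   0.1537]
paddle top mid? [0.5604 0.0312 0.055 ] tool [-0.0006  0.0455  0.1637]
FLcorner [0.5014 0.0178 0.07  ] tool [-0.0227 -0.0109  0.1487]
wall RL [ 0.8029 -0.0319  0.07  ] tool [-0.0267  0.2946  0.1484]
[0.56073359 0.03047649 0.05218545] [0.55960576 0.03015301 0.0521441 ]
tip px [323.37789342 231.9895158 ]
```

View pics/both.png

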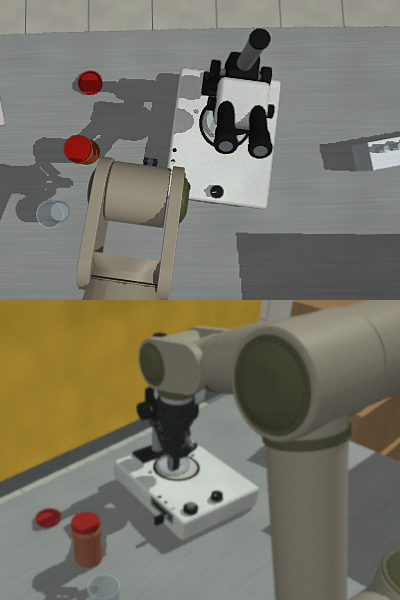

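The triangulated paddle is at (0.560, 0.030, 0.052), and its height matches the stated 52 mm. From above, the wrist sits left and front of the eyepieces with clearance. Paddle offset in the tool frame is (0, 0.0455), so I lower the fingers in front of it.

Request:
send_rows --moves '[0, 0, 0.03, 0, 0, 0, 0, 0.03, 0, 0, 0, 0, 0.03, 0, 0, 0, 0, 0.03, 0, 0, 0, 0, 0.02, 0, 0, 0, 0, 0.015, 0, 0, 0, 0, 0, 0, 0, 0, 0, 0, 0, 0]'

```text
t: 3.17
ee_pos: [0.5154, 0.0364, 0.0645]
tcp_rot: [-2.383, -2.046, 0.001]
force: [0.1, 0.1, 0.1]
width: -0.0
finger_force: 0.0
```

Request:
send_rows --moves '[0, 0.005, 0, 0, 0, 0, 0.005, 0, 0, 0, 0, 0.004, 0, 0, 0, 0, 0.003, 0, 0, 0, 0, 0.002, 0, 0, 0, 0, 0, 0, 0, 0]'

```text
t: 3.67
ee_pos: [0.5349, 0.0344, 0.0645]
tcp_rot: [2.381, 2.048, 0.001]
force: [-0.2, 0.3, 0.5]
width: 0.004
finger_force: 0.0
```

Request:
send_rows --moves '[0, 0.002, 0, 0, 0, 0, 0.002, 0, 0, 0, 0, 0.002, 0, 0, 0, 0, 0, 0, 0, 0]'

```text
t: 4.0
ee_pos: [0.5407, 0.0335, 0.0643]
tcp_rot: [2.382, 2.049, 0.0]
force: [-0.7, 0.4, 0.8]
width: 0.003
finger_force: 0.0
```

Request:
send_rows --moves '[0, 0.002, 0, 0, 0, 0, 0.002, 0, 0, 0, 0, 0, 0, 0, 0]'

```text
t: 4.25
ee_pos: [0.5447, 0.0329, 0.0643]
tcp_rot: [2.381, 2.049, 0.0]
force: [-0.3, 0.3, 0.5]
width: 0.002
finger_force: 0.0
```

Request:
send_rows --moves '[0, 0.002, 0, 0, 0, 0, 0.002, 0, 0, 0, 0, 0, 0, 0, 0]'

```text
t: 4.5
ee_pos: [0.5486, 0.0322, 0.0643]
tcp_rot: [2.382, 2.049, 0.0]
force: [1.3, -0.2, 0.4]
width: 0.002
finger_force: 0.0
```

Request:
send_rows --moves '[0, 0.002, 0, 0, 0, 0, 0.002, 0, 0, 0, 0, 0, 0, 0, 0]'

```text
t: 4.75
ee_pos: [0.5526, 0.0316, 0.0643]
tcp_rot: [2.382, 2.049, 0.0]
force: [-0.5, 0.3, -0.2]
width: -0.002
finger_force: 0.0
```

Request:
send_rows --moves '[0, 0.002, 0, 0, 0, 0, 0, 0, 0, 0]'

```text
t: 4.92
ee_pos: [0.5545, 0.0314, 0.0643]
tcp_rot: [2.382, 2.049, 0.0]
force: [-0.2, 0.4, 0.2]
width: 0.001
finger_force: 0.0
```

```bash
python3 - <<'E'
from h import *
a=capture("wrist");cv2.imwrite("pics/w2.png",a[100:350,160:560])
E
```

```text
(no output)
```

View pics/w2.png

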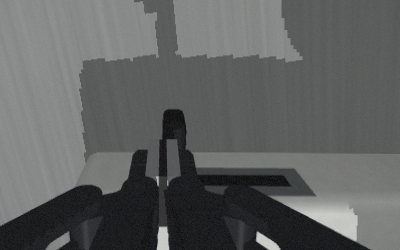

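The paddle's outer end is at about (335,220) full frame, right beside the fingertips at about (325,240). I compute where it stands.

```bash
python3 - <<'E'
from h import *
s=state();p=s["ee_pos"];R=cv2.Rodrigues(s["tcp_rot"])[0];c=get_calibration("wrist")
P=np.array([.5602,.0303,.052]);ux=R[:,1];uy=R[:,0]
print("paddle in tool",R.T@(P-p))
for dx in(-.006,.006):
  for dy in(-.013,.013):
    for dz in (.013,-.013): print(dx,dy,dz,(proj("wrist",P+ux*dx+uy*dy+[0,0,dz],c)-[160,100]).round(0))
for x in(-.011,.011):
  for y in(-.0145,0,.0145): print("tip",x,y,(proj("wrist",p+R@[x,y,.019],c)-[160,100]).round())
E
```

```text
paddle in tool [-0.00024338  0.00597159  0.01228581]
-0.006 -0.013 0.013 [163. 169.]
-0.006 -0.013 -0.013 [163. 148.]
-0.006 0.013 0.013 [163. 124.]
-0.006 0.013 -0.013 [163. 108.]
0.006 -0.013 0.013 [186. 169.]
0.006 -0.013 -0.013 [183. 148.]
0.006 0.013 0.013 [187. 124.]
0.006 0.013 -0.013 [184. 108.]
tip -0.011 -0.0145 [139. 149.]
tip -0.011 0 [163. 149.]
tip -0.011 0.0145 [188. 149.]
tip 0.011 -0.0145 [138. 114.]
tip 0.011 0 [163. 114.]
tip 0.011 0.0145 [189. 114.]
```

```bash
python3 - <<'E'
from h import *
s=state();p=s["ee_pos"];R=cv2.Rodrigues(s["tcp_rot"])[0]
a=capture("wrist");b=capture("side")
u=proj("side",p).astype(int);print(u, proj("side",p+R@[0,0,.019]))
g=lambda i:(255*(i/255.)**.45).astype(np.uint8)
A=cv2.resize(a[190:340,260:400],(560,600),interpolation=cv2.INTER_CUBIC)
B=cv2.resize(b[u[1]-75:u[1]+75,u[0]-30:u[0]+30],(240,600),interpolation=cv2.INTER_CUBIC)
cv2.imwrite("pics/w3.png",g(np.hstack([A,B])))
E
```

```text
[330 216] [330.05823363 222.44187885]
```

View pics/w3.png

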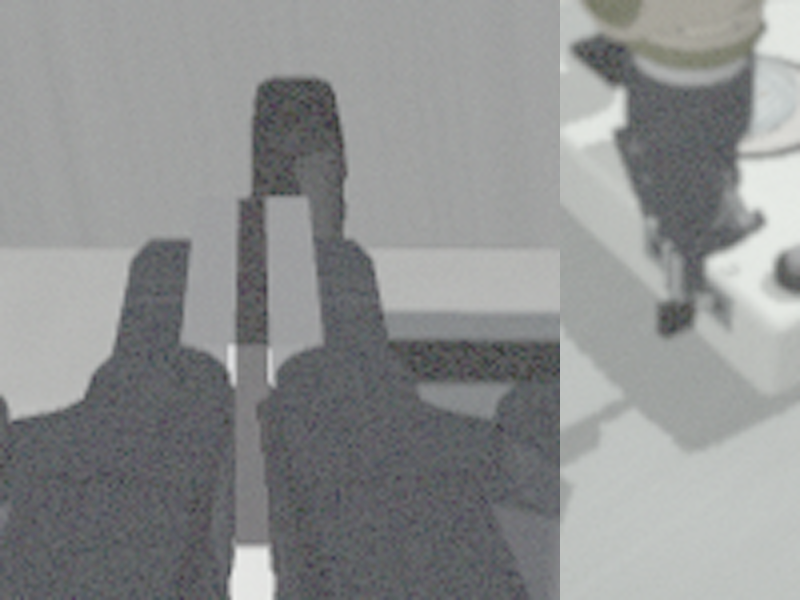

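The enlarged view shows the pads ending at about (313–335, 239) and lying over the paddle. In the side view the tips end at about (328,215), which is above the paddle top. So the tips sit about 20 mm higher than I assumed and have touched nothing. I back off, lower by 20 mm and approach again.

Request:
send_rows --moves '[0, -0.014, 0, 0, 0, 0, -0.014, 0, 0, 0, 0, 0, 0.01, 0, 0, 0, 0, 0.01, 0, 0, 0, 0, 0, 0, 0, 0, 0.005, 0, 0, 0, 0, 0.005, 0, 0, 0, 0, 0.002, 0, 0, 0, 0, 0.002, 0, 0, 0, 0, 0, 0, 0, 0]'

```text
t: 5.9
ee_pos: [0.541, 0.0334, 0.0444]
tcp_rot: [2.381, 2.048, 0.001]
force: [0.1, -0.3, -0.3]
width: -0.004
finger_force: 0.0
```

Request:
send_rows --moves '[0, 0.002, 0, 0, 0, 0, 0.002, 0, 0, 0, 0, 0, 0, 0, 0]'

```text
t: 6.15
ee_pos: [0.5427, 0.0332, 0.044]
tcp_rot: [-2.379, -2.047, 0.005]
force: [-8.5, 0.7, 6.2]
width: -0.001
finger_force: 4.9
```

Request:
send_rows --moves '[0, 0.002, 0, 0, 0, 0, 0.002, 0, 0, 0, 0, 0, 0, 0, 0]'

```text
t: 6.4
ee_pos: [0.5457, 0.0328, 0.044]
tcp_rot: [-2.377, -2.046, 0.008]
force: [-9.9, 2.0, 6.3]
width: 0.001
finger_force: 5.7
```

Request:
send_rows --moves '[0, 0.002, 0, 0, 0, 0, 0.002, 0, 0, 0, 0, 0.002, 0, 0, 0, 0, 0.002, 0, 0, 0, 0, 0, 0, 0, 0]'

```text
t: 6.82
ee_pos: [0.5556, 0.0312, 0.0442]
tcp_rot: [-2.38, -2.048, 0.002]
force: [-1.3, -0.1, 0.2]
width: 0.004
finger_force: 0.9
```

Request:
send_rows --moves '[0, 0.002, 0, 0, 0, 0, 0.002, 0, 0, 0, 0, 0.002, 0, 0, 0, 0, 0.002, 0, 0, 0, 0, 0, 0, 0, 0]'

```text
t: 7.23
ee_pos: [0.5646, 0.0298, 0.0443]
tcp_rot: [2.381, 2.048, 0.001]
force: [-1.0, 0.9, -0.2]
width: 0.0
finger_force: 0.0
```

Request:
send_rows --moves '[0, 0.002, 0, 0, 0, 0, 0.002, 0, 0, 0, 0, 0.002, 0, 0, 0, 0, 0.002, 0, 0, 0, 0, 0, 0, 0, 0]'

```text
t: 7.65
ee_pos: [0.571, 0.029, 0.0441]
tcp_rot: [-2.379, -2.047, 0.004]
force: [-7.5, 0.1, 4.5]
width: -0.0
finger_force: 4.6
```

Request:
send_rows --moves '[0, 0.002, 0, 0, 0, 0, 0.002, 0, 0, 0, 0, 0.002, 0, 0, 0, 0, 0.002, 0, 0, 0, 0, 0, 0, 0, 0]'

```text
t: 8.07
ee_pos: [0.5792, 0.0277, 0.0442]
tcp_rot: [-2.38, -2.048, 0.003]
force: [-4.4, -0.0, 1.6]
width: 0.002
finger_force: 2.3
```

Request:
send_rows --moves '[0, 0.002, 0, 0, 0, 0, 0.002, 0, 0, 0, 0, 0.002, 0, 0, 0, 0, 0, 0, 0, 0]'

```text
t: 8.4
ee_pos: [0.5859, 0.0266, 0.0443]
tcp_rot: [-2.381, -2.049, 0.001]
force: [-1.8, -0.5, 0.2]
width: -0.0
finger_force: 0.7
```

Request:
send_rows --moves '[0, 0.002, 0, 0, 0, 0, 0.002, 0, 0, 0, 0, 0.001, 0, 0, 0, 0, 0, 0, 0, 0]'

```text
t: 8.73
ee_pos: [0.5913, 0.0258, 0.0443]
tcp_rot: [2.381, 2.048, 0.001]
force: [-1.4, -0.5, -0.5]
width: -0.003
finger_force: 0.3
```

Request:
send_rows --moves '[0, 0.001, 0, 0, 0, 0, 0.001, 0, 0, 0, 0, 0.001, 0, 0, 0, 0, 0, 0, 0, 0]'

```text
t: 9.07
ee_pos: [0.5942, 0.0254, 0.0444]
tcp_rot: [2.381, 2.048, 0.001]
force: [-0.7, -0.4, 0.1]
width: -0.003
finger_force: 0.0
```

The lever snapped on: contact was lost beyond 53 mm of travel. I back off, rise and check.

Request:
send_rows --moves '[0, -0.01, 0, 0, 0, 0, -0.03, 0, 0, 0, 0, -0.03, 0, 0, 0, 0, -0.03, 0, 0, 0, 0, 0, 0.0, 0, 0, 0, 0, -0.035, 0, 0, 0, 0, -0.035, 0, 0, 0, 0, -0.035, 0, 0, 0, 0, 0, 0, 0, 0, 0, 0, 0, 0]'

```text
t: 9.9
ee_pos: [0.4963, 0.0403, 0.1511]
tcp_rot: [2.379, 2.046, 0.006]
force: [-1.3, -0.6, -0.9]
width: -0.002
finger_force: 0.0
```

```bash
python3 - <<'E'
from h import *
import pickle
s=state();c=get_calibration("wrist");a=capture("wrist");pickle.dump((c,s["ee_pos"],s["tcp_rot"]),open("w4.pkl","wb"))
p=s["ee_pos"];R=cv2.Rodrigues(s["tcp_rot"])[0]
O=np.array([.5602,.0303,.052])-R[:,1]*-.105-R[:,0]*.158;O[2]=0
print(p,R.round(3).tolist(),"origin",O)
for n,l in(("button",(-.137,.085,.076)),("lever",(-.049,.158,.065)),("dimmer",(-.137,0,.087))):
    P=O+R[:,1]*l[0]+R[:,0]*l[1]+[0,0,l[2]];print(n,P.round(4),"tool",(R.T@(P-p)).round(4),proj("wrist",P,c).round())
A=(255*(a/255.)**.6).astype(np.uint8)[130:380,200:520];cv2.imwrite("pics/w4.png",cv2.resize(A,(768,600),interpolation=cv2.INTER_CUBIC))
E
```

```text
[0.49627501 0.04028664 0.15109441] [[0.149, 0.989, 0.005], [0.989, -0.149, -0.001], [0.0, 0.005, -1.0]] origin [ 0.64040556 -0.14161797  0.        ]
button [ 0.5176 -0.0371  0.0753] tool [-0.0733  0.0323  0.076 ] [362. 288.]
lever [0.6156 0.0219 0.0648] tool [-0.0003  0.1202  0.087 ] [476. 199.]
dimmer [ 0.5049 -0.1211  0.0863] tool [-0.1583  0.0324  0.065 ] [361. 383.]
```

View pics/w4.png

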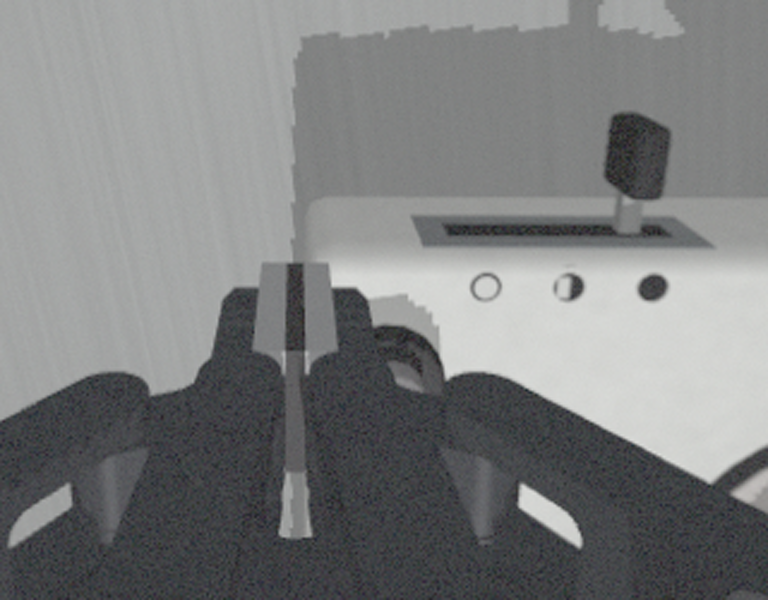

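The view shows the paddle at about (467,195), opposite the filled disc at (472,250). The button collar's right rim is at (383,284). I check the paddle's outline against the rear-stop prediction.

```bash
python3 - <<'E'
from h import *
import pickle,itertools
c,p,r=pickle.load(open("w4.pkl","rb"));R=cv2.Rodrigues(r)[0];O=np.array([.6404,-.1416,0]);X=np.array([.9888,-.149,0]);Y=np.array([.149,.9888,0])
f=lambda x,y,z:(proj("wrist",O+X*x+Y*y+[0,0,z],c)-[200,130])*2.4
for L in(.053,.056):
    q=np.array([f(-.105+L+a,.158+b,.052+d) for a,b,d in itertools.product((-.006,.006),(-.013,.013),(-.013,.013))]);print(L,q.min(0).round(),q.max(0).round(),"stem",f(-.105+L,.131,.052).round())
for x in(-.105,-.077,-.049):print("disc",f(x,.116,.07).round())
for rr in(.011,.015,.017):print(rr,f(-.137+rr,.085,.072).round(),f(-.137,.085+rr,.072).round())
E
```

```text
0.053 [599. 111.] [677. 204.] stem [626. 229.]
0.056 [608. 111.] [686. 204.] stem [635. 229.]
disc [486. 290.]
disc [569. 290.]
disc [652. 290.]
0.011 [420. 375.] [390. 347.]
0.015 [432. 375.] [390. 336.]
0.017 [438. 375.] [390. 331.]
```

The discs match exactly, but the paddle reads nearer 53 mm than 56 mm, which is borderline. I go back and seat it gently against the stop while watching the force.

Request:
send_rows --moves '[0, 0, 0.035, 0, 0, 0, 0, 0.035, 0, 0, 0, 0, 0.036, 0, 0, 0, 0, 0, 0, 0, 0, 0.03, 0, 0, 0, 0, 0.03, 0, 0, 0, 0, 0.02, 0, 0, 0, 0, 0.008, 0, 0, 0, 0, 0.003, 0, 0, 0, 0, 0, 0, 0, 0, 0, 0, 0, 0, 0]'

```text
t: 10.87
ee_pos: [0.5844, 0.027, 0.0437]
tcp_rot: [-2.381, -2.049, 0.0]
force: [0.6, -0.6, 0.5]
width: 0.002
finger_force: 0.0
```

Request:
send_rows --moves '[0, 0.002, 0, 0, 0, 0, 0.001, 0, 0, 0, 0, 0.001, 0, 0, 0, 0, 0, 0, 0, 0]'

```text
t: 11.2
ee_pos: [0.5889, 0.0262, 0.0435]
tcp_rot: [2.381, 2.049, 0.0]
force: [0.6, -0.8, -0.1]
width: 0.001
finger_force: 0.0
```

Request:
send_rows --moves '[0, 0.001, 0, 0, 0, 0, 0.001, 0, 0, 0, 0, 0, 0, 0, 0]'

```text
t: 11.45
ee_pos: [0.5909, 0.0259, 0.0433]
tcp_rot: [2.382, 2.049, 0.0]
force: [-0.4, 0.8, 0.5]
width: 0.0
finger_force: 0.0
```

Request:
send_rows --moves '[0, 0.001, 0, 0, 0, 0, 0.001, 0, 0, 0, 0, 0.001, 0, 0, 0, 0, 0, 0, 0, 0]'

```text
t: 11.78
ee_pos: [0.5939, 0.0254, 0.0433]
tcp_rot: [2.382, 2.049, 0.0]
force: [0.3, 0.9, 0.6]
width: 0.002
finger_force: 0.0
```

Request:
send_rows --moves '[0, 0.001, 0, 0, 0, 0, 0, 0, 0, 0]'

```text
t: 11.95
ee_pos: [0.5947, 0.0253, 0.0432]
tcp_rot: [-2.382, -2.049, 0.0]
force: [0.3, 0.4, -1.1]
width: 0.001
finger_force: 0.0
```

Request:
send_rows --moves '[0, 0.001, 0, 0, 0, 0, 0, 0, 0, 0]'

```text
t: 12.12
ee_pos: [0.5959, 0.0251, 0.0433]
tcp_rot: [2.382, 2.049, 0.0]
force: [-0.2, 0.5, -0.6]
width: 0.002
finger_force: 0.0
```

Request:
send_rows --moves '[0, 0.001, 0, 0, 0, 0, 0, 0, 0, 0]'

```text
t: 12.28
ee_pos: [0.5969, 0.025, 0.0433]
tcp_rot: [2.382, 2.049, 0.0]
force: [-0.5, 0.6, 0.3]
width: 0.001
finger_force: 0.0
```

Request:
send_rows --moves '[0, 0.001, 0, 0, 0, 0, 0, 0, 0, 0]'

```text
t: 12.45
ee_pos: [0.5975, 0.0249, 0.0432]
tcp_rot: [-2.381, -2.048, 0.001]
force: [-3.1, 0.2, 0.2]
width: 0.0
finger_force: 1.2
```

Request:
send_rows --moves '[0, 0.001, 0, 0, 0, 0, 0, 0, 0, 0]'

```text
t: 12.62
ee_pos: [0.5977, 0.0249, 0.0431]
tcp_rot: [-2.38, -2.047, 0.003]
force: [-6.4, 1.4, 2.4]
width: 0.0
finger_force: 3.7
```

A firm stop is felt at x = 0.5975, which is 56 mm after first contact, so the lever is at the rear stop. Next, over the button: back 73 mm, up, then sideways −73 mm.

Request:
send_rows --moves '[0, -0.013, 0, 0, 0, 0, -0.03, 0, 0, 0, 0, -0.03, 0, 0, 0, 0, 0, -0.035, 0, 0, 0, 0, -0.035, 0, 0, 0, 0, -0.03, 0, 0, 0, 0, 0, 0, 0, -0.025, 0, 0, 0, 0, -0.025, 0, 0, 0, 0, -0.023, 0, 0, 0, 0, 0, 0, 0, 0, 0, 0, 0, 0, 0, 0]'

```text
t: 13.62
ee_pos: [0.5157, -0.0373, 0.1431]
tcp_rot: [2.383, 2.046, 0.0]
force: [-0.2, 0.2, -0.6]
width: -0.0
finger_force: 0.0
```

```bash
python3 - <<'E'
from h import *
s=state();p=s["ee_pos"];R=cv2.Rodrigues(s["tcp_rot"])[0]
print(p,"button in tool",R.T@(np.array([.5176,-.0371,.076])-p),s["force"])
a=capture("top");b=capture("side")
A=cv2.resize(a[90:270,250:450],(600,540));u=proj("side",p).astype(int)
B=cv2.resize(b[u[1]-135:u[1]+45,u[0]-33:u[0]+33],(198,540));print(u)
cv2.imwrite("pics/x5.png",(255*(np.hstack([A,B])/255.)**.6).astype(np.uint8))
E
```

```text
[ 0.51571385 -0.03728106  0.14312939] button in tool [0.00045833 0.00181344 0.06713007] [-0.17345985  0.16273665 -0.56511466]
[362 186]
```

View pics/x5.png

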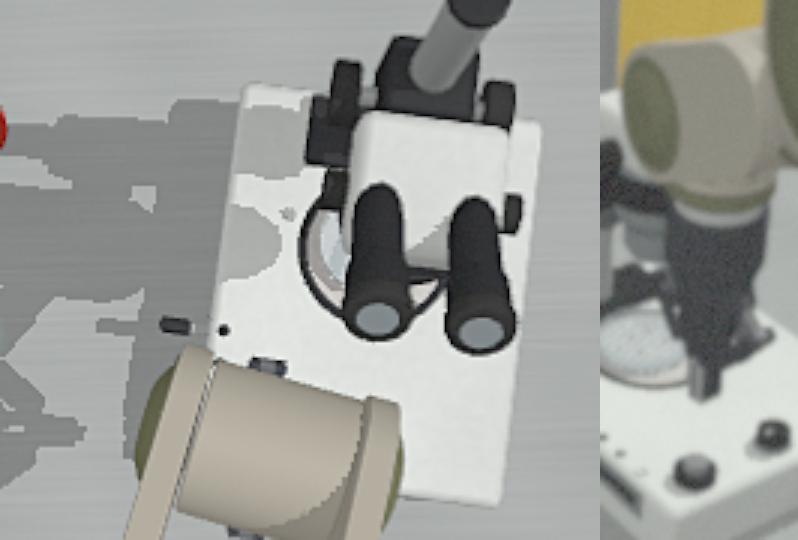

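The wrist clears the eyepieces, the lever stands at the filled disc, and the shut tips are centred over the button within 2 mm. I descend while watching the force.

Request:
send_rows --moves '[0, 0, 0.02, 0, 0, 0, 0, 0.02, 0, 0, 0, 0, 0.005, 0, 0, 0, 0, 0, 0, 0]'

```text
t: 14.05
ee_pos: [0.515, -0.0356, 0.0972]
tcp_rot: [-2.379, -2.048, 0.002]
force: [0.6, 0.3, 0.4]
width: -0.0
finger_force: 0.0
```

Request:
send_rows --moves '[0, 0, 0.003, 0, 0, 0, 0, 0.003, 0, 0, 0, 0, 0.002, 0, 0, 0, 0, 0, 0, 0]'

```text
t: 14.38
ee_pos: [0.5157, -0.0365, 0.0904]
tcp_rot: [2.381, 2.049, 0.0]
force: [0.0, 0.8, 0.0]
width: 0.002
finger_force: 0.0
```

Request:
send_rows --moves '[0, 0, 0.002, 0, 0, 0, 0, 0.002, 0, 0, 0, 0, 0.002, 0, 0, 0, 0, 0, 0, 0]'

```text
t: 14.72
ee_pos: [0.5154, -0.0365, 0.0839]
tcp_rot: [-2.381, -2.048, 0.001]
force: [-0.7, -0.6, -0.8]
width: 0.001
finger_force: 0.0
```

Request:
send_rows --moves '[0, 0, 0.002, 0, 0, 0, 0, 0, 0, 0]'

```text
t: 14.88
ee_pos: [0.5155, -0.0365, 0.082]
tcp_rot: [-2.381, -2.048, 0.0]
force: [-0.0, -0.6, 0.5]
width: -0.005
finger_force: 0.0
```

Request:
send_rows --moves '[0, 0, 0.002, 0, 0, 0, 0, 0, 0, 0]'

```text
t: 15.05
ee_pos: [0.5155, -0.0365, 0.08]
tcp_rot: [-2.381, -2.048, 0.0]
force: [0.7, 0.3, -0.5]
width: 0.001
finger_force: 0.0
```

Request:
send_rows --moves '[0, 0, 0.002, 0, 0, 0, 0, 0, 0, 0]'

```text
t: 15.22
ee_pos: [0.5157, -0.0366, 0.0782]
tcp_rot: [2.382, 2.049, 0.0]
force: [-0.2, -0.5, 1.9]
width: -0.003
finger_force: 0.8
```

Request:
send_rows --moves '[0, 0, 0.002, 0, 0, 0, 0, 0, 0, 0]'

```text
t: 15.38
ee_pos: [0.5158, -0.0366, 0.0762]
tcp_rot: [2.381, 2.049, 0.0]
force: [-0.8, 0.0, 1.8]
width: -0.002
finger_force: 1.3
```

Contact on the button's spring at about z = 0.0785. I continue to the end stop.

Request:
send_rows --moves '[0, 0, 0.001, 0, 0, 0, 0, 0.001, 0, 0, 0, 0, 0, 0, 0]'

```text
t: 15.63
ee_pos: [0.5157, -0.0366, 0.0743]
tcp_rot: [2.381, 2.049, 0.0]
force: [-0.3, 0.2, 3.8]
width: -0.001
finger_force: 1.8
```

Request:
send_rows --moves '[0, 0, 0.001, 0, 0, 0, 0, 0, 0, 0]'

```text
t: 15.8
ee_pos: [0.5158, -0.0366, 0.074]
tcp_rot: [2.381, 2.049, 0.0]
force: [-1.7, 1.7, 9.4]
width: 0.004
finger_force: 4.3
```

Request:
send_rows --moves '[0, 0, 0.001, 0, 0, 0, 0, 0, 0, 0]'

```text
t: 15.97
ee_pos: [0.5159, -0.0366, 0.0738]
tcp_rot: [2.381, 2.048, 0.0]
force: [-5.8, 0.8, 17.6]
width: -0.001
finger_force: 8.7
```

Stiff stop at z = 0.074 after about 5 mm of spring travel, so the button is right down. I lift clear and hand in.

Request:
send_rows --moves '[0, 0, -0.005, 0, 0, 0, 0, -0.01, 0, 0, 0, 0, -0.02, 0, 0, 0, 0, -0.03, 0, 0, 0, 0, 0, 0, 0, 0, 0, 0, 0, 0, 0, 0, 0, 0, 0]'

```text
t: 16.55
ee_pos: [0.5152, -0.0364, 0.1368]
tcp_rot: [-2.381, -2.048, 0.001]
force: [-0.1, 0.2, -0.1]
width: -0.0
finger_force: 0.0
```

```bash
python3 - <<'E'
from h import *
s=state();print(s["ee_pos"],s["force"]);print(job_done())
E
```

```text
[ 0.51519889 -0.03643534  0.13681715] [-0.13183507  0.15588222 -0.06829483]
the job is handed in; nothing more can be done
None
```

I pushed the lever past its middle click to the rear stop, then pressed the lamp button right down and released it, and handed the job in at about 16.6 s; no verdict came back, so success rests on my force and position readings.

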